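Seat the cast keyed shaft in the pulley hub against its spring

TASK

Lift the keyed shaft out of its open casting mould and push it nose down into the bore of the pulley hub, turning it until its key slips into the keyway. Push on against the spring in the bore until the collar is fully home on the hub's face, and finish while still gripping the shaft and holding it pressed home, so that a clip can be fitted. Leave the other parts on the bench where they are.

Things in the scene. Friction and masses are not known exactly. Their poses are not given: they have to be found in the camera images.
- shaft: Loose bare steel shaft, 0.25 to 0.42 kg, 83 mm long, nose down. Origin: on the axis at the underside of its collar (diameter 40, z 0 to 5 mm, with an 8 mm wide lug out to 27 mm from the axis right above the key). +z up, +x to the key. Below the collar diameter 24 down to the nose at z -42, last 5 mm tapered to 18. It starts in the mould, collar resting on its top.
- shaft_tang (a point): Middle of the shaft's flat-sided grip tang, on the axis 23 mm above the shaft's origin; axes as the shaft. Tang: 30 along x, 20 along y (grip across y), from 5 to 41 mm above the shaft's origin.
- shaft_key (a point): Middle of the outer face of the shaft's one key, 17 mm from the axis at +x, 15 mm below the shaft's origin; axes as the shaft. Key 8 mm wide (y), from z -28 to -2 mm in the shaft's frame.
- mould: Open casting mould, fixed dark steel block 84 x 84 x 50 mm high with two small lugs low on its sides (108 mm over the lugs along y). Origin: centre of its underside; z up. In the middle of the top is a cavity in the shape of the shaft, 44 deep, about 2.5 mm clear all round, its key recess towards the block's +x.
- hub: Belt pulley of bare aluminium, fixed upright on a round grey base (diameter 116, 10 high); pulley disc diameter 100 up to 32 mm, then a boss of diameter 58 up to 76 mm with the bore in its top. Origin: centre of the base's underside, on the bore's axis; z up, +x towards the keyway.
- hub_mouth (a point): Centre of the bore's mouth in the boss's top face, 76 mm up; axes as the hub: +x to the only keyway. Bore diameter 26.4, 44 deep; keyway 10 wide, 18.5 from axis to bottom, full depth. The 14 mm of nose below the key enter at any turn, then the key sits on the face unless it meets the keyway (within about 4 degrees, 8 when well placed). Home: shaft origin here, its x along this x.
- plunger (a joint): Spring plunger in the bore, 19 mm diameter; value in m pressed down: 0 at rest (its top 20 mm below the mouth), 0.022 with the shaft home, stop at 0.024. It pushes back with 4 N at 0 rising to 9.5 N at 0.022, more than the shaft's weight, and lifts the shaft when let go.
- piston: Bystander: bare aluminium piston, diameter 48, height 47, stands between the mould and the pulley (mm).
- bearing: Bystander: flat steel ball bearing, outer diameter 52, height 15, lies between the mould and the pulley (mm).
- wrench: Bystander: steel wrench 170 long, lies on the right (mm).
- cone_wide: Bystander: tapered steel tube, diameter 90, height 75, at the far side of the bench (mm).
- cone_narrow: Bystander: tapered steel tube, diameter 76, height 100, at the far side of the bench (mm).
- carton: Bystander: closed red box 100 x 140 x 55, on the left (mm).
- sleeve: Bystander: dark steel tube, outer diameter 48, height 50, stands on the right (mm).
Mind the look-alikes: they are no part of the job. Leave any black or pink look-alike of the shaft alone.

How it is judged (in metres and radians):
On the way, in this order (a step that is already met when the one before it is completed fails the run):
1. the shaft is lifted right out of the mould, held by the gripper (height (world z) of shaft above 0.097 m and contact force between the fingers and shaft above 1 N and contact force between shaft and mould below 0.1 N), for 0.2 s.
2. the shaft is in the hub's bore and its key has entered the keyway (z of shaft in the frame of hub_mouth below 0.024 m and horizontal distance between shaft and hub_mouth below 0.004 m and angle between the x axis of shaft and the x axis of hub_mouth, either way round below 0.22 rad), for 0.1 s.
At the end, for the whole second after the job is handed in: The collar is on the hub's face (within 2 mm), the shaft upright (within 0.06 rad) and central (within 3 mm) with its key in the keyway, the spring plunger is pressed down at least 19.5 mm, and the robot's fingers still hold the shaft there with more than 2 N, at rest (z of shaft in the frame of hub_mouth between -0.003 and 0.002 m and horizontal distance between shaft and hub_mouth below 0.003 m and angle between the x axis of shaft and the x axis of hub_mouth, either way round below 0.2 rad and angle between shaft's own z axis and vertical below 0.06 rad and value of joint plunger above 0.0195 m and contact force between the fingers and shaft above 2 N and linear speed of shaft below 0.02 m/s); the arm keeps its last pose, push and grip.
It fails at once if another part on the bench is moved by more than 30 mm (distance of any of piston, bearing, wrench, cone_wide, cone_narrow, carton, sleeve from where it was at the start of the episode above 0.03 m).
It also fails if it takes over 42 s, if anything falls off the work surface, if the arm or the gripper's body presses on something with over 40 N, if the wrist force passes 120 N, or if a joint passes its speed limit or range.

ROBOT

A 6-joint arm with a two-finger parallel gripper is mounted at the origin on the work surface. World frame = base frame: x ahead of the robot, y to its left, z up, the work surface at z = 0. Lengths are in m, angles in degrees, forces in N, time in s.
With the tool pointing down it reaches from about 0.25 to 0.725 m from the base axis. Payload 9.7 kg.
Tool frame: the origin (TCP) lies at the very end of the fingers, on their centre line; the grasp point (between the pads) lies 19 mm behind it (bot.hold_point_z is the distance from the TCP to the grasp point, in m); z points along the fingers, y is the line along which they close (so a half turn about z gives the same grasp; the last joint's range is limited). The gripper opens to 85 mm and grips with 20 to 120 N. Pads are 22 mm wide; open, the fingers measure 114 mm over their backs; the gripper's body (76 mm by 85 mm) begins 54 mm behind the grasp point. The pads swing forward as they close: fully open they stand 13 mm farther back than shut.
Start: joints at [66.177, 4.979, 10.078, 95.1, 0, 90], TCP at [0.222, 0.503, 0.231] pointing down, gripper open.
Joint ranges: [-179.16, 179.16], [-48.56, 103.87], [-65.8, 70.77], [-126.05, 130.52], [-82.76, 87.17], [-180, 180]. Speed limits (degrees/s): [127.2, 127.2, 147.25, 180, 180, 180].

INTERFACE

Orientations are given as [roll, pitch, yaw] about the fixed x, y, z axes, in that order (R = Rz(yaw) Ry(pitch) Rx(roll)).
In Python, from workcell import bot gives the robot as it stands.
- The arm moves only by the tool play_rows, never from a script. Its argument "targets" is a list of rows, each an object with "grip": the closure in counts, from 0 (fully open) to 255 (shut); "linear": the shift along the world's x, y, z in cm, a list of three; "delta_rot": the turn, a rotation vector about the world's x, y, z in rad, a list of three. A call has 1 to 10 rows; each row is the pose to reach, as a shift and turn from the pose commanded when the call began; what a row does not reach only later rows make up. A row lasts 1/10 s, in which the tool goes at most 50 mm and 8.59 degrees, less where a joint would pass 70% of its speed; a pose out of reach is approached as far as the arm can. A call with a gripper value outside its range is refused whole. The fingers move at their own pace and stop on an object; "force" is the grip in N (left out, the last holds). Time passes only in rows, so rows that repeat a pose let the fingers close. It gives the time, the measured TCP pose, the force, the opening and the grip force at its end, in the units of the state.
- bot.get_obs(): the state, without advancing time (a new reading comes with each control period).
- bot.camera(name): name is "side" or "top" or "wrist"; returns a dict with "color" (400x640x3 uint8, red, green, blue), "range_z" (400x640 float32, m along the optical axis (not along the pixel's ray), 0 where there is no reading), "fov_y" (degrees; the focal length in pixels is half the picture's height over the tangent of half this angle, whatever the lens; pixels are square), "cx", "cy" (the principal point, pixels), "world_to_cam" (4x4, takes a point from world to camera coordinates). Camera axes: x right, y up, looking along -z (the intrinsics and any distortion apply to the point x, -y, -z); pixel columns grow to the right and rows downward; lengths in m; the calibration is good to about 2 mm. The wrist camera is an equidistant fisheye: a pixel r from the principal point sees the ray r / f radians off the axis. A picture is of the moment at which its call begins.
- bot.job_done(): hands the job in; it is judged then, once.
Trained networks look in a picture, given as the dict that the camera call returned (one of the last four; its "shot" number tells which), for a name from the list of things; names that differ only in an ending like _2 or _b are one class to them, and where a whole thing is asked for, a point or a joint stands for the part that bears it (a point fixed in the world has none). Each returns a list of dicts, best first, with "conf" (0 to 1); they miss things now and then, are a little off and sometimes report something else, mostly with a low value. They report only what shows in the picture. A call takes as long as a camera call. They do not tell look-alikes from the thing itself.
- bot.search_frame(picture, target): "box" ([left, top, right, bottom] in pixels, round what is visible of it).
- bot.trace(picture, target): "pixels" (400x640 bool, what is visible of it) and "box" ([left, top, right, bottom] in pixels, round what is visible of it).
- bot.pinpoint(picture, target): "pixel" ([column, row] in pixels: a listed point, or the origin of a listed thing).
The state is a dict: "time": time; "q": joint angles; "qd": joint speeds; "joint_efforts": joint torques, N m; "ee_pos": TCP position; "tcp_rot": TCP orientation; "wrist_force": force on the tool from outside, world axes, zero at the start; "torque": the same for the moment, N m; "opening": finger opening in m; "grasp_force": force on a finger pad.
Only numpy, scipy, OpenCV 4.12 (cv2) and the standard library are available. Lean on these libraries where they do the work, as an engineer would, in place of code of your own. Each camera call takes 0.05 s, during which the arm holds its last target. There are 200 camera calls.

## Working session

There is one attempt and no reset: what is moved stays moved. The work goes in short steps, Python scripts to look and compute and a tool call to move; the robot and the scene stay as the last step left them, time stands still between calls to the robot, and variables do not carry over. Pictures are saved under pics/ and viewed, at most 10 in all, crops included, and the job is handed in when it is done.

Besides the shell and the picture viewer there is one more tool, called by a JSON object that holds its "method" and its "body". play_rows: Moves the arm, as the interface text tells. Its arguments: {"type":"object","properties":{"targets":{"type":"array","items":{"type":"object","properties":{"grip":{"type":"number"},"linear":{"type":"array","items":{"type":"number"}},"delta_rot":{"type":"array","items":{"type":"number"}}}}},"force":{"type":"number"}},"required":["targets"]}

```bash
mkdir -p pics; cat > h.py <<'E'
import numpy as np, cv2
from workcell import bot
def f(p): return 200/np.tan(np.radians(p["fov_y"])/2)
def world(p,u,v,z=None,d=None):
    F=f(p); M=np.linalg.inv(np.array(p["world_to_cam"]))
    r=np.array([(u-p["cx"])/F,-(v-p["cy"])/F,-1.])
    if d is not None: return (M@np.r_[r*d,1])[:3]
    o=M[:3,3]; w=M[:3,:3]@r
    return o+w*(z-o[2])/w[2]
def proj(p,X):
    c=np.array(p["world_to_cam"])@np.r_[X,1]; F=f(p)
    return p["cx"]+F*c[0]/-c[2], p["cy"]-F*c[1]/-c[2]
E
python3 - <<'E'
from h import *
import pickle
print(bot.get_obs())
for n in ("side","top"):
    p=bot.camera(n); cv2.imwrite(f"pics/{n}0.png",p["color"][...,::-1]); 
    pickle.dump(p,open(f"{n}0.pkl","wb"))
    M=np.linalg.inv(np.array(p["world_to_cam"])); print(n,M[:3,3].round(3),p["fov_y"])
    for t in ("shaft","mould","hub","piston","bearing"):
        print(t,[(np.round(a["box"]),round(a["conf"],2)) for a in bot.search_frame(p,t)])
    for t in ("shaft","shaft_tang","shaft_key","mould","hub","hub_mouth"):
        print(t,[(np.round(a["pixel"],1),round(a["conf"],2)) for a in bot.pinpoint(p,t)])
E
```

```text
{'time': 0.0, 'q': array([6.61762780e+01, 5.01085877e+00, 1.00313582e+01, 9.50978268e+01,
       5.25809021e-04, 8.99998103e+01]), 'qd': array([ 0.01985317, -0.11215508, -0.05620191, -0.03519812,  0.04360623,
        0.10652467]), 'joint_efforts': array([-2.00036018e-03, -5.20387530e+01,  4.64803183e+01,  1.61991088e-02,
        1.48387363e-05,  1.43624845e-05]), 'ee_pos': array([0.22206071, 0.50292147, 0.23055765]), 'tcp_rot': array([-1.79922673e+02, -5.26064539e-04,  1.56176467e+02]), 'wrist_force': array([ 0.25521957, -0.69426707, -0.64887059]), 'torque': array([-0.01431437, -0.02961476, -0.02610988]), 'grasp_force': 0.0, 'opening': 0.08534885224921235}
side [ 0.403 -1.007  0.717] 51.547765147087375
shaft [(array([294., 226., 307., 252.]), 0.61), (array([322., 252., 338., 284.]), 0.59), (array([333., 226., 351., 247.]), 0.5)]
mould [(array([385., 306., 412., 341.]), 0.41)]
hub [(array([259., 184., 297., 217.]), 0.58)]
piston [(array([273., 217., 290., 238.]), 0.87)]
bearing [(array([261., 182., 298., 216.]), 0.67), (array([332., 218., 346., 229.]), 0.5)]
shaft [(array([338.1, 241.
[... 495 characters left out ...]
7.]), 0.46)]
mould [(array([362., 204., 400., 237.]), 0.56)]
hub [(array([258., 248., 297., 296.]), 0.79)]
piston [(array([321., 268., 342., 288.]), 0.74), (array([474., 190., 493., 212.]), 0.27)]
bearing [(array([317., 203., 332., 224.]), 0.71)]
shaft [(array([371.6, 258.6]), 0.6), (array([418.3, 242.5]), 0.53), (array([382.7, 219.2]), 0.49), (array([273. , 272.6]), 0.28)]
shaft_tang [(array([386.2, 221. ]), 0.63), (array([420.3, 238.7]), 0.58), (array([368.3, 263.9]), 0.55)]
shaft_key [(array([361.3, 257.7]), 0.69), (array([379.8, 212.7]), 0.6), (array([424.1, 234.8]), 0.47)]
mould [(array([380.1, 221. ]), 0.83)]
hub [(array([279.7, 268.9]), 0.58)]
hub_mouth [(array([272.8, 273.4]), 0.92)]
```

View pics/top0.png

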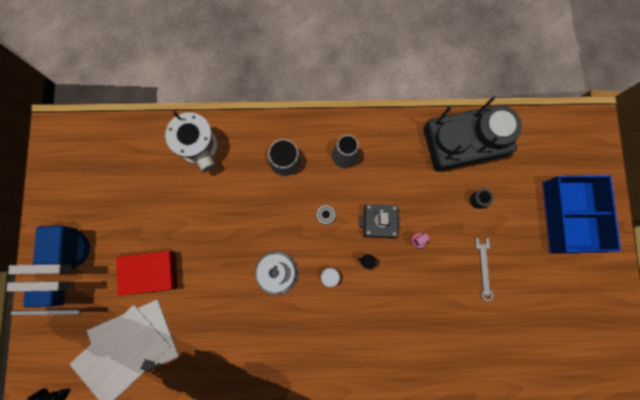

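View pics/side0.png

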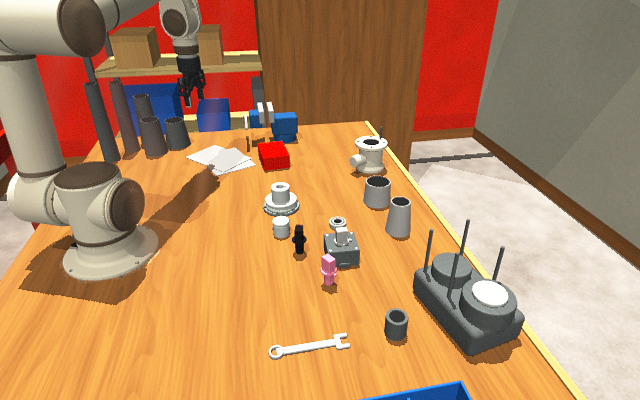

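Three things look like the shaft in the top view: bare steel in the mould (383,218), black (368,262) and pink (420,240). I choose the steel one in the mould and will check it in a close crop.

```bash
python3 - <<'E'
from h import *
import pickle
p=pickle.load(open("top0.pkl","rb"))
for n,u,v,z in (("mould",380.1,221,0),("mould top",381,221,.05),("tang top",384,217,.091),("hub",279.7,268.9,0),("hub_mouth",272.8,273.4,.076),("piston",331,277,.047),("bearing",325,214,.015),("black",368,262,.04)):
    print(n,world(p,u,v,z).round(3))
d=p["range_z"]
M=np.linalg.inv(np.array(p["world_to_cam"]))
vv,uu=np.mgrid[0:400,0:640]; F=f(p)
P=np.stack([(uu-p["cx"])/F*d,-(vv-p["cy"])/F*d,-d,np.ones_like(d)],-1)@M.T
def st(n,c,r,lo,hi):
    q=P[...,:3]; m=(d>0)&(np.hypot(q[...,0]-c[0],q[...,1]-c[1])<r)&(q[...,2]>lo)&(q[...,2]<hi)
    x=q[m]; 
    if len(x)<3: print(n,len(x));return
    print(n,len(x),x.mean(0).round(4),cv2.minAreaRect((x[:,:2]*1000).astype(np.float32)))
cm=world(p,381,221,.05); ch=world(p,272.8,273.4,.076)
st("mould top",cm,.08,.04,.057); st("tang",cm,.05,.08,.11); st("collar",cm,.05,.053,.063)
st("boss",ch,.05,.07,.085); st("disc",ch,.08,.025,.04)
img=p["color"][...,::-1]
a=cv2.resize(img[190:250,340:440],None,fx=4,fy=4,interpolation=2); 
q=pickle.load(open("side0.pkl","rb"))["color"][...,::-1]; b=cv2.resize(q[210:290,280:380],None,fx=4,fy=4,interpolation=2)
c=cv2.resize(img[240:300,230:330],None,fx=4,fy=4,interpolation=2)
cv2.imwrite("pics/crop.png",np.hstack([np.vstack([a,c])[:480],np.vstack([b,np.zeros((160,400,3),np.uint8)])]))
E
```

```text
mould [ 0.617 -0.149  0.   ]
mould top [ 0.611 -0.143  0.05 ]
tang top [ 0.616 -0.145  0.091]
hub [0.489 0.13  0.   ]
hub_mouth [0.477 0.141 0.076]
piston [ 0.466 -0.008  0.047]
bearing [0.637 0.004 0.015]
black [ 0.504 -0.106  0.04 ]
mould top 879 [ 0.6125 -0.1416  0.0505] ((613.5728759765625, -143.12551879882812), (84.25603485107422, 84.33709716796875), 86.71127319335938)
tang 97 [ 0.6121 -0.1431  0.0909] ((612.2811279296875, -143.1295166015625), (19.688396453857422, 28.480531692504883), 89.00493621826172)
collar 156 [ 0.6119 -0.1403  0.0552] ((613.1751098632812, -142.9167938232422), (81.14199829101562, 81.6294937133789), 84.2848129272461)
boss 321 [0.479  0.1403 0.076 ] ((478.5897521972656, 140.86444091796875), (55.36298751831055, 56.24275207519531), 0.19409561157226562)
disc 723 [0.4795 0.1382 0.0323] ((480.0914611816406, 139.9518280029297), (97.12157440185547, 95.93689727783203), 0.03816729038953781)
```

View pics/crop.png

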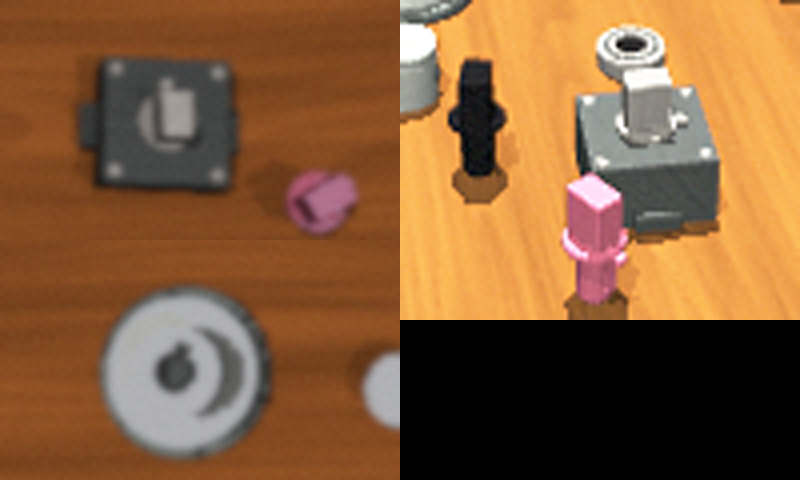

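The crop shows bare steel in the mould with its lug towards the top of the image (world +x). The black and pink ones stand apart. The hub's keyway notch points up and slightly right, at about -25°. I'll go over the hub first and look with the wrist camera.

{"method": "play_rows", "body": {"targets": [{"grip": 0,"linear": [2.5,-3.6,0.2],"delta_rot": [0,0,-0.14]},{"grip": 0,"linear": [5.0,-7.2,0.4],"delta_rot": [0,0,-0.28]},{"grip": 0,"linear": [7.5,-10.8,0.6],"delta_rot": [0,0,-0.42]},{"grip": 0,"linear": [10,-14.4,0.8],"delta_rot": [0,0,-0.56]},{"grip": 0,"linear": [12.5,-18,1],"delta_rot": [0,0,-0.7]},{"grip": 0,"linear": [15,-21.6,1.2],"delta_rot": [0,0,-0.84]},{"grip": 0,"linear": [17.5,-25.2,1.4],"delta_rot": [0,0,-0.98]},{"grip": 0,"linear": [20,-28.8,1.6],"delta_rot": [0,0,-1.12]},{"grip": 0,"linear": [22.5,-32.4,1.8],"delta_rot": [0,0,-1.26]},{"grip": 0,"linear": [25,-36,2],"delta_rot": [0,0,-1.4]}]}}

```text
time: 2.2
ee_pos: [0.4729, 0.1414, 0.2516]
tcp_rot: [180.0, -0.0, 75.6]
wrist_force: [0.1, 0.4, -0.2]
opening: 0.0852
grasp_force: 0.0
```

{"method": "play_rows", "body": {"targets": [{"grip": 0,"linear": [0.6,-0.2,0],"delta_rot": [0,0,-0.15]},{"grip": 0,"linear": [0.6,-0.2,0],"delta_rot": [0,0,-0.3]},{"grip": 0,"linear": [0.6,-0.2,0],"delta_rot": [0,0,-0.45]},{"grip": 0,"linear": [0.6,-0.2,0],"delta_rot": [0,0,-0.6]},{"grip": 0,"linear": [0.6,-0.2,0],"delta_rot": [0,0,-0.75]},{"grip": 0,"linear": [0.6,-0.2,0],"delta_rot": [0,0,-0.9]},{"grip": 0,"linear": [0.6,-0.2,0],"delta_rot": [0,0,-1.05]},{"grip": 0,"linear": [0.6,-0.2,0],"delta_rot": [0,0,-1.2]},{"grip": 0,"linear": [0.6,-0.2,0],"delta_rot": [0,0,-1.35]},{"grip": 0,"linear": [0.6,-0.2,0],"delta_rot": [0,0,-1.5]}]}}

```text
time: 3.2
ee_pos: [0.4849, 0.058, 0.2513]
tcp_rot: [-175.3, 0.3, 4.1]
wrist_force: [0.5, 0.5, 0.0]
opening: 0.0852
grasp_force: 0.0
```

```bash
python3 - <<'E'
from h import *
import pickle
o=bot.get_obs();print(o["time"],o["ee_pos"],o["tcp_rot"],o["q"].round(1))
p=bot.camera("wrist"); pickle.dump(p,open("w0.pkl","wb")); cv2.imwrite("pics/w0.png",p["color"][...,::-1])
M=np.linalg.inv(np.array(p["world_to_cam"])); print(M.round(3),p["fov_y"],p["cx"],p["cy"])
for t in ("hub","hub_mouth"): print(t,[(np.round(a["pixel"],1),round(a["conf"],2)) for a in bot.pinpoint(p,t)])
E
```

```text
3.2 [0.4849306  0.05799611 0.25132568] [-175.30481682    0.34962894    4.13826843] [  4.1  -2.7   4.4  97.5   4.7 179.9]
[[ 0.072  0.957  0.281  0.554]
 [-0.994  0.091 -0.057  0.052]
 [-0.081 -0.275  0.958  0.393]
 [ 0.     0.     0.     1.   ]] 65.70646984690485 318.6772836175996 198.35706271835585
hub [(array([273.8, 169. ]), 0.76)]
hub_mouth [(array([260.4, 178.9]), 0.61)]
```

View pics/w0.png

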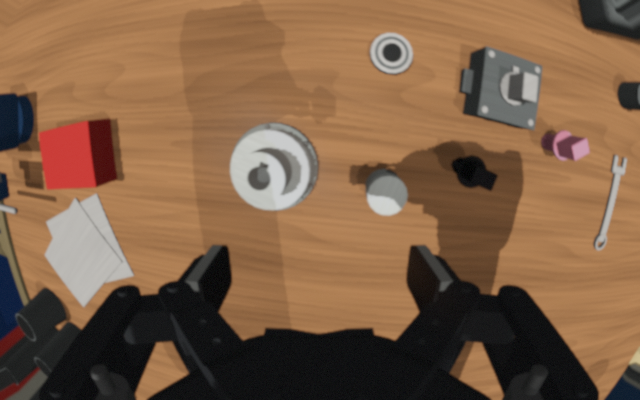

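The hub is at (274,168) with its bore at (261,178). The mould is at (504,88), black at (472,170) and pink at (568,147). Joint 6 hit its limit, so I'll turn the other way (yaw about 177) and use this picture to measure the keyway.

```bash
cat >> h.py <<'E'
def wworld(p,u,v,z):
    F=f(p); M=np.linalg.inv(np.array(p["world_to_cam"]))
    u=np.asarray(u,float)-p["cx"]; v=np.asarray(v,float)-p["cy"]; r=np.hypot(u,v)+1e-9; t=r/F
    w=np.stack([np.sin(t)*u/r,-np.sin(t)*v/r,-np.cos(t)],-1)@M[:3,:3].T
    return M[:3,3]+w*((z-M[2,3])/w[...,2])[...,None]
def wproj(p,X):
    X=np.asarray(X,float); W=np.array(p["world_to_cam"]); c=X@W[:3,:3].T+W[:3,3]
    rho=np.hypot(c[...,0],c[...,1])+1e-12; t=np.arctan2(rho,-c[...,2])*f(p)
    return p["cx"]+t*c[...,0]/rho, p["cy"]-t*c[...,1]/rho
def rect(p,c,z,half,n,fn=wproj):
    "top-down orthographic patch at height z: row up=+x, col right=-y"
    a=np.linspace(half,-half,n); X,Y=np.meshgrid(c[0]+a,c[1]+a,indexing="ij")
    u,v=fn(p,np.stack([X,Y,np.full_like(X,z)],-1))
    return cv2.remap(p["color"],u.astype(np.float32),v.astype(np.float32),cv2.INTER_CUBIC)
E
python3 - <<'E'
from h import *
import pickle
p=pickle.load(open("w0.pkl","rb"))
print("mouth",wworld(p,260.4,178.9,.076),"hub",wworld(p,273.8,169.,0))
a=rect(p,(.479,.1405),.076,.04,400); b=rect(p,(.6125,-.143),.055,.05,400)
cv2.imwrite("pics/rect0.png",np.hstack([a,b])[...,::-1])
E
```

```text
mouth [0.47708639 0.13537599 0.076     ] hub [0.47352145 0.13747186 0.        ]
```

View pics/rect0.png

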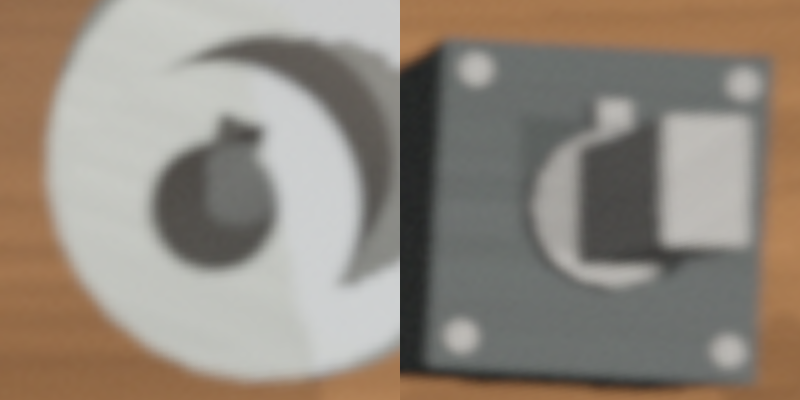

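{"method": "play_rows", "body": {"targets": [{"grip": 0,"linear": [0,0,0],"delta_rot": [0,0,0.15]},{"grip": 0,"linear": [0,0,0],"delta_rot": [0,0,0.3]},{"grip": 0,"linear": [0,0,0],"delta_rot": [0,0,0.45]},{"grip": 0,"linear": [0,0,0],"delta_rot": [0,0,0.6]},{"grip": 0,"linear": [0,0,0],"delta_rot": [0,0,0.75]},{"grip": 0,"linear": [0,0,0],"delta_rot": [0,0,0.9]},{"grip": 0,"linear": [0,0,0],"delta_rot": [0,0,1.05]},{"grip": 0,"linear": [0,0,0],"delta_rot": [0,0,1.2]},{"grip": 0,"linear": [0,0,0],"delta_rot": [0,0,1.35]},{"grip": 0,"linear": [0,0,0],"delta_rot": [0,0,1.5]}]}}

```text
time: 4.35
ee_pos: [0.4849, 0.06, 0.2513]
tcp_rot: [-175.4, 0.4, 90.7]
wrist_force: [-0.3, -0.9, -0.4]
opening: 0.0854
grasp_force: 0.0
```

Keyway at about -20° (bore centre (214,206), notch middle (243,126)). Mould and shaft are at about -3° (screws (476,69) and (743,84)).

```bash
cat >> h.py <<'E'
from scipy.spatial.transform import Rotation as Ro
def go(pos,rpy):
    o=bot.get_obs(); R=Ro.from_euler("xyz",rpy,degrees=True)*Ro.from_euler("xyz",o["tcp_rot"],degrees=True).inv()
    return ((np.array(pos)-o["ee_pos"])*100).round(2),R.as_rotvec().round(3)
E
python3 -c "
from h import *
print(go((.612,-.1445,.20),(180,0,177)))"
```

```text
(array([ 12.71, -20.45,  -5.13]), array([ 0.067, -0.06 ,  1.505]))
```

{"method": "play_rows", "body": {"targets": [{"grip": 0,"linear": [1.3,-2.0,-0.5],"delta_rot": [0.007,-0.006,0.15]},{"grip": 0,"linear": [2.6,-4.0,-1],"delta_rot": [0.013,-0.012,0.3]},{"grip": 0,"linear": [3.9,-6.0,-1.5],"delta_rot": [0.02,-0.018,0.45]},{"grip": 0,"linear": [5.2,-8.0,-2],"delta_rot": [0.027,-0.024,0.6]},{"grip": 0,"linear": [6.5,-10,-2.5],"delta_rot": [0.033,-0.03,0.75]},{"grip": 0,"linear": [7.8,-12,-3],"delta_rot": [0.04,-0.036,0.9]},{"grip": 0,"linear": [9.1,-14,-3.5],"delta_rot": [0.047,-0.042,1.05]},{"grip": 0,"linear": [10.4,-16,-4],"delta_rot": [0.053,-0.048,1.2]},{"grip": 0,"linear": [11.7,-18,-4.5],"delta_rot": [0.06,-0.054,1.35]},{"grip": 0,"linear": [12.7,-20.4,-5],"delta_rot": [0.067,-0.06,1.505]}]}}

```text
time: 5.35
ee_pos: [0.6129, -0.1443, 0.2009]
tcp_rot: [180.0, -0.0, 176.6]
wrist_force: [1.1, 0.6, -0.1]
opening: 0.0855
grasp_force: 0.0
```

{"method": "play_rows", "body": {"targets": [{"grip": 0,"linear": [0,0,0],"delta_rot": [0,0,0]},{"grip": 0,"linear": [0,0,0],"delta_rot": [0,0,0]}]}}

```text
time: 5.55
ee_pos: [0.6119, -0.1444, 0.2009]
tcp_rot: [180.0, -0.1, 176.0]
wrist_force: [0.3, 0.5, 0.9]
opening: 0.0855
grasp_force: 0.0
```

```bash
python3 - <<'E'
from h import *
import pickle
o=bot.get_obs();print(o["time"],o["ee_pos"],o["tcp_rot"],o["q"].round(1))
print(go((.612,-.1445,.06),(180,0,177)))
p=bot.camera("wrist"); pickle.dump(p,open("w1.pkl","wb"))
for t in ("shaft","shaft_tang"): print(t,[(np.round(a["pixel"],1),round(a["conf"],2), wworld(p,*a["pixel"],z=.05 if t=="shaft" else .073).round(4)) for a in bot.pinpoint(p,t)])
cv2.imwrite("pics/w1.png",np.hstack([rect(p,(.6115,-.1445),.091,.05,400),rect(p,(.6115,-.1445),.055,.05,400)])[...,::-1])
E
```

```text
5.55 [ 0.61191321 -0.14435004  0.20090664] [ 1.79994516e+02 -1.11769935e-01  1.75956959e+02] [-13.3  15.7  19.   93.4  -0.   -9.2]
(array([ 1.000e-02, -1.000e-02, -1.409e+01]), array([-0.   , -0.002,  0.018]))
shaft [(array([350.4,  71. ]), 0.93, array([ 0.5037, -0.1068,  0.05  ])), (array([212.7, 135.3]), 0.74, array([ 0.5534, -0.244 ,  0.05  ])), (array([315.7, 185. ]), 0.59, array([ 0.6109, -0.1469,  0.05  ]))]
shaft_tang [(array([209.8, 141.1]), 0.75, array([ 0.5576, -0.2393,  0.073 ])), (array([317., 192.]), 0.72, array([ 0.6122, -0.1455,  0.073 ])), (array([441.1, 188.6]), 0.72, array([ 0.6167, -0.0282,  0.073 ])), (array([352. ,  67.2]), 0.6, array([ 0.5035, -0.1077,  0.073 ]))]
```

View pics/w1.png

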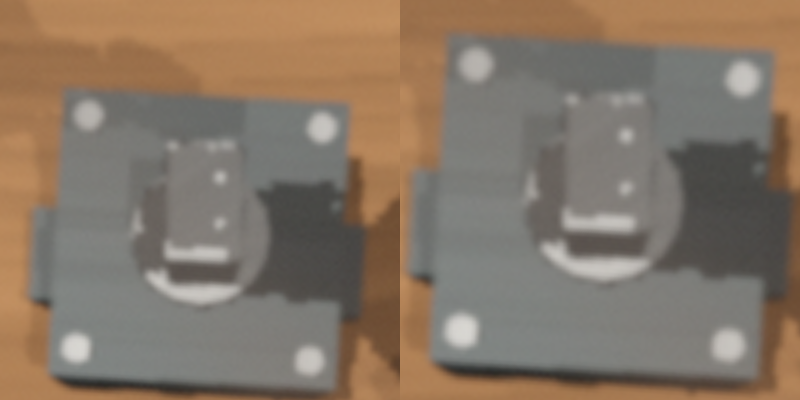

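The tang (167–243, 143–250 in the left patch) is centred under the tool at about (0.612, -0.1455), yaw about -3°. I'll go down and grip.

{"method": "play_rows", "body": {"targets": [{"grip": 0,"linear": [0,-0.1,-4],"delta_rot": [0,0,0.018]},{"grip": 0,"linear": [0,-0.1,-8],"delta_rot": [0,0,0.018]},{"grip": 0,"linear": [0,-0.1,-11],"delta_rot": [0,0,0.018]},{"grip": 0,"linear": [0,-0.1,-13],"delta_rot": [0,0,0.018]},{"grip": 0,"linear": [0,-0.1,-14.0],"delta_rot": [0,0,0.018]},{"grip": 0,"linear": [0,-0.1,-14.0],"delta_rot": [0,0,0.018]},{"grip": 0,"linear": [0,-0.1,-14.0],"delta_rot": [0,0,0.018]}]}}

```text
time: 6.4
ee_pos: [0.6124, -0.1457, 0.0628]
tcp_rot: [-180.0, 0.0, 177.1]
wrist_force: [-0.5, -0.1, 0.6]
opening: 0.0853
grasp_force: 0.0
```

{"method": "play_rows", "body": {"force": 60, "targets": [{"grip": 255,"linear": [0,0,0],"delta_rot": [0,0,0]},{"grip": 255,"linear": [0,0,0],"delta_rot": [0,0,0]},{"grip": 255,"linear": [0,0,0],"delta_rot": [0,0,0]},{"grip": 255,"linear": [0,0,0],"delta_rot": [0,0,0]},{"grip": 255,"linear": [0,0,0],"delta_rot": [0,0,0]},{"grip": 255,"linear": [0,0,0],"delta_rot": [0,0,0]},{"grip": 255,"linear": [0,0,0],"delta_rot": [0,0,0]},{"grip": 255,"linear": [0,0,0],"delta_rot": [0,0,0]}]}}

```text
time: 7.2
ee_pos: [0.612, -0.146, 0.0618]
tcp_rot: [-180.0, -0.0, 177.1]
wrist_force: [0.3, 0.1, 5.0]
opening: 0.0192
grasp_force: 58.8
```

Gripped at 19 mm opening. Lifting.

{"method": "play_rows", "body": {"targets": [{"grip": 255,"linear": [0,0,1],"delta_rot": [0,0,0]},{"grip": 255,"linear": [0,0,2.5],"delta_rot": [0,0,0]},{"grip": 255,"linear": [0,0,4.5],"delta_rot": [0,0,0]},{"grip": 255,"linear": [0,0,6.5],"delta_rot": [0,0,0]},{"grip": 255,"linear": [0,0,9],"delta_rot": [0,0,0]},{"grip": 255,"linear": [0,0,12],"delta_rot": [0,0,0]},{"grip": 255,"linear": [0,0,14],"delta_rot": [0,0,0]},{"grip": 255,"linear": [0,0,14],"delta_rot": [0,0,0]},{"grip": 255,"linear": [0,0,14],"delta_rot": [0,0,0]}]}}

```text
time: 8.1
ee_pos: [0.6119, -0.146, 0.2013]
tcp_rot: [-180.0, -0.0, 177.1]
wrist_force: [-0.1, -0.3, -4.1]
opening: 0.0188
grasp_force: 58.2
```

```bash
python3 - <<'E'
from h import *
import pickle
o=bot.get_obs();print(o["time"],o["ee_pos"],o["tcp_rot"],o["opening"],o["wrist_force"])
print(go((.479,.138,.20),(180,0,160)))
for n in ("wrist","side","top"):
    p=bot.camera(n); pickle.dump(p,open(f"l_{n}.pkl","wb"))
    if n=="wrist":W=p
    for t in ("shaft","shaft_tang","shaft_key"):
        for a in bot.pinpoint(p,t): print(n,t,np.round(a["pixel"],1),round(a["conf"],2))
    z=o["ee_pos"][2]-.010
    print(n,"expected origin",(wproj if n=="wrist" else proj)(p,np.r_[o["ee_pos"][:2],z]))
S=pickle.load(open("l_side.pkl","rb")); T=pickle.load(open("l_top.pkl","rb"))
u,v=map(int,proj(S,np.r_[o["ee_pos"][:2],z]))
c=cv2.resize(S["color"][v-50:v+50,u-50:u+50],(400,400),interpolation=2)
cv2.imwrite("pics/l.png",np.hstack([c,cv2.resize(W["color"][60:300,220:420],None,fx=1.66,fy=1.66)[:400]])[...,::-1])
E
```

```text
8.1 [ 0.61194124 -0.14599955  0.20129412] [-1.79994872e+02 -3.84137099e-02  1.77096870e+02] 0.01881930084911604 [-0.10622175 -0.34333712 -4.10048712]
(array([-13.29,  28.4 ,  -0.13]), array([-0.   , -0.001, -0.298]))
wrist shaft [217.7 134.2] 0.72
wrist shaft [355.4  71.7] 0.67
wrist shaft [314.7 243.1] 0.63
wrist shaft_tang [319.5 263.6] 0.89
wrist shaft_tang [210.  139.1] 0.87
wrist shaft_tang [352.4  71.6] 0.69
wrist shaft_key [367.9  78.4] 0.87
wrist shaft_key [440.7 188.3] 0.41
wrist expected origin (np.float64(317.74026726334824), np.float64(245.4720143176463))
side shaft [329.5 268.8] 0.79
side shaft [343.6 195.5] 0.75
side shaft [300.7 238.5] 0.51
side shaft_tang [299.6 231.8] 0.84
side shaft_tang [343.  189.2] 0.71
side shaft_tang [329.9 266.2] 0.64
side shaft_key [302.1 237.8] 0.79
side shaft_key [333.9 273.5] 0.69
side expected origin (np.float64(342.3526008385082), np.float64(195.4775931222996))
top shaft [369.5 261.6] 0.61
top shaft [391.6 213.6] 0.43
top shaft_tang [366.1 260.7] 0.73
top shaft_tang [394.8 210.6] 0.62
top shaft_key [360.2 261.1] 0.48
top shaft_key [394.3 202.2] 0.46
top expected origin (np.float64(391.54293720213707), np.float64(212.93466622712276))Traceback (most recent call last):
  File "<stdin>", line 15, in <module>
    return _nx.concatenate(arrs, 1, dtype=dtype, casting=casting)
           ~~~~~~~~~~~~~~~^^^^^^^^^^^^^^^^^^^^^^^^^^^^^^^^^^^^^^^
ValueError: all the input array dimensions except for the concatenation axis must match exactly, but along dimension 0, the array at index 0 has size 400 and the array at index 1 has size 398
```

{"method": "play_rows", "body": {"targets": [{"grip": 255,"linear": [-0.8,3,0],"delta_rot": [0,0,-0.04]},{"grip": 255,"linear": [-1.6,6,0],"delta_rot": [0,0,-0.08]},{"grip": 255,"linear": [-2.4,9,0],"delta_rot": [0,0,-0.12]},{"grip": 255,"linear": [-3.2,12,0],"delta_rot": [0,0,-0.16]},{"grip": 255,"linear": [-4,15,0],"delta_rot": [0,0,-0.2]},{"grip": 255,"linear": [-5,18,0],"delta_rot": [0,0,-0.24]},{"grip": 255,"linear": [-6,21.5,0],"delta_rot": [0,0,-0.27]},{"grip": 255,"linear": [-7,25,0],"delta_rot": [0,0,-0.298]},{"grip": 255,"linear": [-7.8,28.4,0],"delta_rot": [0,0,-0.298]},{"grip": 255,"linear": [-7.8,28.4,0],"delta_rot": [0,0,-0.298]}]}}

```text
time: 9.7
ee_pos: [0.5329, 0.1414, 0.2016]
tcp_rot: [179.9, -0.1, 160.2]
wrist_force: [-0.6, -0.8, -2.4]
opening: 0.0192
grasp_force: 58.6
```

```bash
python3 - <<'E'
from h import *
import pickle
o=bot.get_obs();print(o["time"],o["ee_pos"],o["tcp_rot"],o["qd"].round(1))
W=bot.camera("wrist"); pickle.dump(W,open("w2.pkl","wb"))
for a in bot.pinpoint(W,"hub_mouth"): print(a["pixel"],a["conf"],wworld(W,*a["pixel"],z=.076))
a=rect(W,(.479,.138),.076,.02,400)
cv2.imwrite("pics/w2.png",np.hstack([a,cv2.resize(W["color"][:320,160:480],(400,400))])[...,::-1])
E
```

```text
9.7 [0.53287241 0.14137287 0.20157957] [ 1.79938204e+02 -6.71939595e-02  1.60233952e+02] [-3.3  0.3  0.2  0.1 -1.6 -3.6]
[182.6, 163.9] 0.67 [0.46397404 0.03135355 0.076     ]
```

View pics/w2.png

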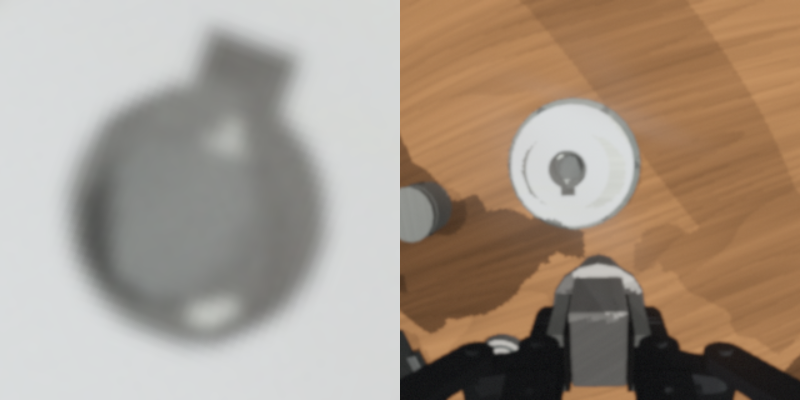

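Bore centre (198,210) gives about (0.478, 0.138). The notch midpoint (253,43) and its edge slope give a keyway yaw of about -18°. Moving over the bore.

```bash
python3 -c "
from h import *
print(go((.478,.1382,.14),(180,0,161.9)))"
```

```text
(array([-5.56, -0.05, -6.15]), array([-0.   , -0.001,  0.031]))
```

{"method": "play_rows", "body": {"targets": [{"grip": 255,"linear": [-2,0,0],"delta_rot": [0,0,0.03]},{"grip": 255,"linear": [-4,0,0],"delta_rot": [0,0,0.03]},{"grip": 255,"linear": [-5.6,0,0],"delta_rot": [0,0,0.03]},{"grip": 255,"linear": [-5.6,0,-2],"delta_rot": [0,0,0.03]},{"grip": 255,"linear": [-5.6,0,-4],"delta_rot": [0,0,0.03]},{"grip": 255,"linear": [-5.6,0,-6.1],"delta_rot": [0,0,0.03]},{"grip": 255,"linear": [-5.6,0,-6.1],"delta_rot": [0,0,0.03]},{"grip": 255,"linear": [-5.6,0,-6.1],"delta_rot": [0,0,0.03]},{"grip": 255,"linear": [-5.6,0,-6.1],"delta_rot": [0,0,0.03]}]}}

```text
time: 10.7
ee_pos: [0.4785, 0.1378, 0.1417]
tcp_rot: [180.0, 0.0, 161.7]
wrist_force: [-0.2, 1.1, -2.3]
opening: 0.0194
grasp_force: 58.5
```

```bash
python3 -c "
from h import *
print(bot.get_obs()['wrist_force'],go((.478,.138,.1165),(180,0,161.9)))"
```

```text
[-0.15894713  1.05143739 -2.2520139 ] (array([-0.05,  0.02, -2.52]), array([-0.001,  0.001,  0.003]))
```

Entering the nose now (the key meets the face at TCP z of about 0.1155).

{"method": "play_rows", "body": {"targets": [{"grip": 255,"linear": [0,0,-0.8],"delta_rot": [0,0,0.003]},{"grip": 255,"linear": [0,0,-1.6],"delta_rot": [0,0,0.003]},{"grip": 255,"linear": [0,0,-2.3],"delta_rot": [0,0,0.003]},{"grip": 255,"linear": [0,0,-2.3],"delta_rot": [0,0,0.003]},{"grip": 255,"linear": [0,0,-2.3],"delta_rot": [0,0,0.003]}]}}

```text
time: 11.2
ee_pos: [0.4776, 0.138, 0.1171]
tcp_rot: [-180.0, -0.1, 161.9]
wrist_force: [-0.4, 0.1, -2.2]
opening: 0.0191
grasp_force: 58.6
```

{"method": "play_rows", "body": {"targets": [{"grip": 255,"linear": [0,0,-0.3],"delta_rot": [0,0,0]},{"grip": 255,"linear": [0,0,-0.5],"delta_rot": [0,0,0]},{"grip": 255,"linear": [0,0,-0.6],"delta_rot": [0,0,0]},{"grip": 255,"linear": [0,0,-0.6],"delta_rot": [0,0,0]}]}}

```text
time: 11.6
ee_pos: [0.4778, 0.138, 0.1112]
tcp_rot: [-180.0, -0.1, 161.9]
wrist_force: [-0.3, 0.9, -2.3]
opening: 0.0191
grasp_force: 58.6
```

No contact force at shaft z of about 24 mm, so the key appears to be in the keyway. I keep pressing.

{"method": "play_rows", "body": {"targets": [{"grip": 255,"linear": [0,0,-0.4],"delta_rot": [0,0,0]},{"grip": 255,"linear": [0,0,-0.8],"delta_rot": [0,0,0]},{"grip": 255,"linear": [0,0,-0.8],"delta_rot": [0,0,0]}]}}

```text
time: 11.9
ee_pos: [0.4781, 0.1381, 0.1033]
tcp_rot: [180.0, -0.0, 161.9]
wrist_force: [0.7, 0.4, 2.5]
opening: 0.0191
grasp_force: 59.4
```

{"method": "play_rows", "body": {"targets": [{"grip": 255,"linear": [0,0,-0.4],"delta_rot": [0,0,0]},{"grip": 255,"linear": [0,0,-0.8],"delta_rot": [0,0,0]},{"grip": 255,"linear": [0,0,-1.2],"delta_rot": [0,0,0]},{"grip": 255,"linear": [0,0,-1.4],"delta_rot": [0,0,0]},{"grip": 255,"linear": [0,0,-1.4],"delta_rot": [0,0,0]},{"grip": 255,"linear": [0,0,-1.4],"delta_rot": [0,0,0]}]}}

```text
time: 12.5
ee_pos: [0.4781, 0.1381, 0.0896]
tcp_rot: [180.0, -0.0, 161.9]
wrist_force: [-0.4, -0.8, 6.3]
opening: 0.019
grasp_force: 59.8
```

{"method": "play_rows", "body": {"targets": [{"grip": 255,"linear": [0,0,-0.15],"delta_rot": [0,0,0]},{"grip": 255,"linear": [0,0,-0.2],"delta_rot": [0,0,0]},{"grip": 255,"linear": [0,0,-0.2],"delta_rot": [0,0,0]},{"grip": 255,"linear": [0,0,-0.2],"delta_rot": [0,0,0]}]}}

```text
time: 12.9
ee_pos: [0.4781, 0.1381, 0.0877]
tcp_rot: [180.0, -0.0, 161.9]
wrist_force: [-1.2, 0.0, 6.3]
opening: 0.0188
grasp_force: 60.1
```

{"method": "play_rows", "body": {"targets": [{"grip": 255,"linear": [0,0,-0.05],"delta_rot": [0,0,0]},{"grip": 255,"linear": [0,0,-0.05],"delta_rot": [0,0,0]},{"grip": 255,"linear": [0,0,-0.05],"delta_rot": [0,0,0]}]}}

```text
time: 13.2
ee_pos: [0.4782, 0.1381, 0.0877]
tcp_rot: [180.0, 0.0, 161.9]
wrist_force: [-2.8, -0.9, 10.9]
opening: 0.0193
grasp_force: 60.6
```

The TCP stopped at 0.0877 (expected home is 0.0875) and the force is rising, so the collar is seated. I'll press a little more and verify.

{"method": "play_rows", "body": {"targets": [{"grip": 255,"linear": [0,0,-0.05],"delta_rot": [0,0,0]},{"grip": 255,"linear": [0,0,-0.05],"delta_rot": [0,0,0]},{"grip": 255,"linear": [0,0,-0.05],"delta_rot": [0,0,0]},{"grip": 255,"linear": [0,0,-0.05],"delta_rot": [0,0,0]}]}}

```text
time: 13.6
ee_pos: [0.4781, 0.1381, 0.0877]
tcp_rot: [179.9, 0.0, 161.9]
wrist_force: [-4.0, -0.6, 15.2]
opening: 0.0189
grasp_force: 61.1
```

```bash
python3 - <<'E'
from h import *
W=bot.camera("wrist"); S=bot.camera("side")
o=bot.get_obs(); print(o["ee_pos"],o["wrist_force"],o["grasp_force"])
u,v=map(int,proj(S,np.r_[.478,.138,.07]))
cv2.imwrite("pics/end.png",np.hstack([cv2.resize(S["color"][v-40:v+40,u-40:u+40],(400,400),interpolation=2),cv2.resize(W["color"][140:300,240:400],(400,400),interpolation=2)])[...,::-1])
E
```

```text
[0.47817281 0.13813426 0.0876957 ] [-5.00656933 -1.07406509 14.76208315] 61.06494069099426
```

View pics/end.png

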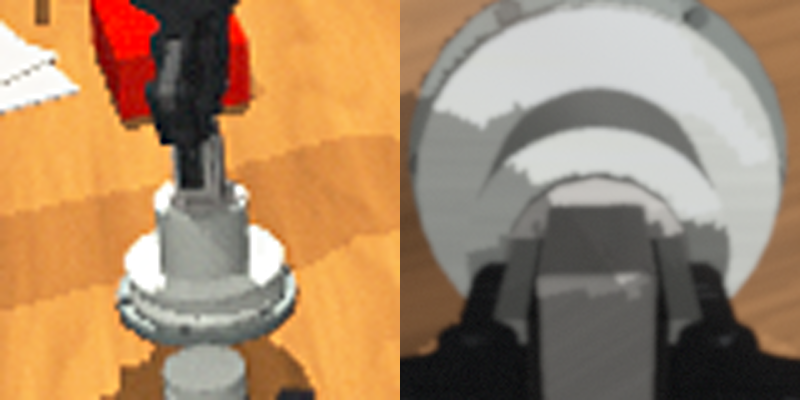

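The pictures show the collar lying flush on the boss face (wrist view about (600,180)), with the shaft upright in the grip. Handing in.

```bash
python3 -c "
from workcell import bot
print(bot.job_done())"
```

```text
the job is handed in; nothing more can be done
None
```

The job is handed in: the shaft is seated in the hub with its key in the keyway, the collar is on the hub's face by force and camera check, and the arm is still gripping and pressing it home; the judge's result was not shown.

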